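# Pack the press-tool set

### The arm

A 7-joint arm with a two-finger parallel gripper is mounted at the origin on the work surface. World frame = base frame: x ahead of the robot, y to its left, z up, the work surface at z = 0. Lengths are in m, angles in rad, forces in N, time in s.
With the tool pointing down it reaches from about 0.35 to 0.9 m from the base axis. Payload 8.1 kg.
Tool frame: the origin (TCP) lies midway between the tips of the shut fingers; the grasp point (between the pads) lies behind it (arm.tcp_to_grasp is the z of the grasp point in the tool frame, in m); z points along the fingers, y is the line along which they close (so a half turn about z gives the same grasp; the last joint's range is limited). The gripper opens to 92 mm and grips with 3 to 60 N. Pads are 19 mm wide; open, the fingers measure 130 mm over their backs; the gripper's body (75 mm by 190 mm) begins 47 mm behind the grasp point.
Start: joints at [-1.317, 0.434, 0.025, 1.573, -0.012, 1.134, -0.075], TCP at [0.218, 0.586, 0.227] pointing down, gripper open.
Joint ranges: [-2.62, 2.62], [-0.44, 2.09], [-1.27, 1.32], [0.08, 2.57], [-1.32, 4.46], [0.12, 2], [-2.74, 2.74]. Speed limits (rad/s): [2.22, 2.22, 3.01, 3.01, 3.14, 3.14, 3.14].

### API

Orientations are given as a rotation vector (axis times angle).
In Python, from cell import readout, vision, arm gives the robot as it stands.
- The arm moves only by the tool carry_out, never from a script. Its argument "increments" is one flat list of numbers, 6 for each row, row after row: the shift along the world's x, y, z in mm, then the turn, a rotation vector about the world's x, y, z in rad. In form: [tx, ty, tz, wx, wy, wz, tx, ty, tz, wx, wy, wz, ...]. A call has 1 to 20 rows; each row shifts and turns the commanded pose from where the row before left it; what a row does not reach is not made up. A row lasts 1/8 s, in which the tool goes at most 62.5 mm and 10.7 degrees, less where a joint would pass 70% of its speed; a pose out of reach is approached as far as the arm can. A call with a gripper value outside its range is refused whole. "grip" is the closure, from 0 (fully open) to 1 (shut), set as the call begins (left out, the last holds). The fingers move at their own pace and stop on an object; "newtons" is the grip in N (left out, the last holds). Time passes only in rows, so rows that do not move let the fingers close. It gives the time, the measured TCP pose, the force, the opening and the grip force at its end, in the units of the state.
- readout.observe(): the state, without advancing time (a new reading comes with each control period).
- vision.get_image(name): name is "scene" or "side" or "wrist"; returns the picture (420x560x3 uint8, red, green, blue); there is no depth.
- vision.calibration(name): a dict with "fov_y" (degrees; the focal length in pixels is half the picture's height over the tangent of half this angle, whatever the lens; pixels are square), "cx", "cy" (the principal point, pixels), "pose" (4x4, takes a point from camera to world coordinates). Camera axes: x right, y up, looking along -z (the intrinsics and any distortion apply to the point x, -y, -z); pixel columns grow to the right and rows downward; lengths in m; the calibration is good to about 2 mm. A picture is of the moment at which its call begins: read the wrist's pose just before it. calibration takes no time and is no camera call; for the wrist camera it gives the pose at the moment of the call.
- arm.sign_off(): hands the job in; it is judged then, once.
The state is a dict: "clock": time; "joints": joint angles; "dq": joint speeds; "joint_efforts": joint torques, N m; "position": TCP position; "ee_rot": TCP orientation; "force": force on the tool from outside, world axes, zero at the start; "ft_torque": the same for the moment, N m; "width": opening from 0.0 (shut) to 1.0 (fully open); "gripper_force": force on a finger pad.
Only numpy, scipy, OpenCV 4.12 (cv2) and the standard library are available. Lean on these libraries where they do the work, as an engineer would, in place of code of your own. Each camera call takes 0.05 s, during which the arm holds its last target. There are 200 camera calls.

### The job

Pack this press-tool set: first slide the tray's divider so that the long bar will fit beside the short one, then lay the long bar flat in the bay this makes, the short bar staying in its own bay. Last, pack the three punches from the bench into the round pot so that all seven stand upright on its floor, shanks up, one in the middle and six around it. Leave the slotted plates, the bottle and the tape measure where they are.

Things in the scene. Friction and masses are not known exactly. Their poses are not given: they have to be found in the camera images.
- pot: Round open pot of bare steel, bolted to the bench. Outer diameter 140 mm, inner diameter 132 mm, rim 45 mm above the bench, floor 5 mm thick. Origin: centre of its underside, on the bench; z up (its yaw has no meaning). It takes exactly seven punches: one in the middle and six round it at 60 degree steps, about 43 mm from the middle.
- tray: Shallow open grey-painted sheet-metal tray, fixed to the bench. Outside 88 x 278 mm and 28 mm high, walls and floor 4 mm. Origin: centre of its underside, on the bench; x across it, y along it, z up. A sliding divider parts it into a long-part bay at the +y end and a short-part bay at the -y end; inside, the end walls are at y = +135 and -135 mm.
- divider (a joint): Travel of the tray's divider in m. At 0 the +y bay is 95 mm long; the reading grows as the divider slides towards the tray's -y end, so the +y bay is 95 mm + the reading. Stop at 0.099, where the -y bay still is 70 mm long. It slides with about 2 N of friction and stays where left. The divider is a dark steel plate, 6 mm thick and as high as the tray's wall, with an upright tab on top.
- divider_tab (a point): Grip point of the divider's upright tab, 60 mm above the bench. The tab is 10 mm thick along the tray, 30 mm wide across it, and reaches from 27 to 77 mm above the bench.
- bar_mid (a point): Centre of the long loose square aluminium bar, 160 x 26 x 26 mm, 0.3 kg, x along its length. It starts lying on the bench.
- short_mid (a point): Centre of the short loose square aluminium bar, 60 x 26 x 26 mm, 0.1 kg, x along its length. It starts lying in the tray's -y bay, and belongs there.
- punch0_mid (a point): Centre, half-way up, of a steel punch: a round body 40 mm across and 50 mm tall (bottom edge chamfered 3.5 mm), and on top of it a coaxial slimmer shank 16 mm across and 40 mm tall; 90 mm tall in all, about 0.5 kg, z along its axis, this point 45 mm above its underside. Starts upright on the bench.
- punch1_mid (a point): Centre, half-way up, of a steel punch: a round body 40 mm across and 50 mm tall (bottom edge chamfered 3.5 mm), and on top of it a coaxial slimmer shank 16 mm across and 40 mm tall; 90 mm tall in all, about 0.5 kg, z along its axis, this point 45 mm above its underside. Starts upright on the bench.
- punch2_mid (a point): Centre, half-way up, of a steel punch: a round body 40 mm across and 50 mm tall (bottom edge chamfered 3.5 mm), and on top of it a coaxial slimmer shank 16 mm across and 40 mm tall; 90 mm tall in all, about 0.5 kg, z along its axis, this point 45 mm above its underside. Starts upright on the bench.
- punch3_mid (a point): Centre, half-way up, of a steel punch: a round body 40 mm across and 50 mm tall (bottom edge chamfered 3.5 mm), and on top of it a coaxial slimmer shank 16 mm across and 40 mm tall; 90 mm tall in all, about 0.5 kg, z along its axis, this point 45 mm above its underside. Starts upright in the pot, in the middle.
- punch4_mid (a point): Centre, half-way up, of a steel punch: a round body 40 mm across and 50 mm tall (bottom edge chamfered 3.5 mm), and on top of it a coaxial slimmer shank 16 mm across and 40 mm tall; 90 mm tall in all, about 0.5 kg, z along its axis, this point 45 mm above its underside. Starts upright in the pot, in one of the six outer places.
- punch5_mid (a point): Centre, half-way up, of a steel punch: a round body 40 mm across and 50 mm tall (bottom edge chamfered 3.5 mm), and on top of it a coaxial slimmer shank 16 mm across and 40 mm tall; 90 mm tall in all, about 0.5 kg, z along its axis, this point 45 mm above its underside. Starts upright in the pot, in one of the six outer places.
- punch6_mid (a point): Centre, half-way up, of a steel punch: a round body 40 mm across and 50 mm tall (bottom edge chamfered 3.5 mm), and on top of it a coaxial slimmer shank 16 mm across and 40 mm tall; 90 mm tall in all, about 0.5 kg, z along its axis, this point 45 mm above its underside. Starts upright in the pot, in one of the six outer places.
- plates: Bystander: two dark steel plates with slots, stacked, 105 x 105 x 12 mm; origin at the centre of the underside.
- oil: Bystander: white plastic bottle, 50 mm across, 130 mm tall; origin at the centre of the underside.
- tape: Bystander: grey tape measure, 65 x 60 x 34 mm; origin at the centre of the underside.
Things that resemble listed ones, but are neither listed nor needed, are in the scene too. Of the things like the part that bears short_mid, leave any that is pink; of the rest the larger one is meant. Leave any purple look-alike of the part that bears punch2_mid alone.

How it is judged:
By the outcome, as a careful person would: the job done as asked, in the order asked, and still so for the second after the job is handed in, with the robot touching nothing.
It also fails if it takes over 72 s, if anything falls off the work surface, if the arm or the gripper's body presses on something with over 40 N, if the wrist force passes 120 N, or if a joint passes its speed limit or range.

## Working session

There is one attempt and no reset: what is moved stays moved. The work goes in short steps, Python scripts to look and compute and a tool call to move; the robot and the scene stay as the last step left them, time stands still between calls to the robot, and variables do not carry over. Pictures are saved under pics/ and viewed, at most 10 in all, crops included, and the job is handed in when it is done.

Besides the shell and the picture viewer there is one more tool, called after ">>>" by a JSON object that holds its "fn" and its "kwargs", one argument or row to a line. carry_out: Moves the arm, as the interface text tells. Its arguments: {"type":"object","properties":{"increments":{"type":"array","items":{"type":"number"}},"grip":{"type":"number"},"newtons":{"type":"number"}},"required":["increments"]}

```bash
ls; mkdir -p pics; cat > h.py <<'E'
import numpy as np, cv2
from cell import readout, vision, arm
def px2w(cal,u,v,z,hw=(420,560)):
    f=hw[0]/2/np.tan(np.radians(cal['fov_y'])/2)
    P=np.array(cal['pose']); d=P[:3,:3]@np.array([(u-cal['cx'])/f,-(v-cal['cy'])/f,-1]); o=P[:3,3]
    return o+d*(z-o[2])/d[2]
def w2px(cal,p):
    f=210/np.tan(np.radians(cal['fov_y'])/2); P=np.array(cal['pose'])
    c=P[:3,:3].T@(np.array(p)-P[:3,3]); return cal['cx']+f*c[0]/-c[2], cal['cy']-f*c[1]/-c[2]
E
python3 - <<'E'
from h import *
np.set_printoptions(precision=4,suppress=True)
print(readout.observe(), arm.tcp_to_grasp)
for n in ['scene','side','wrist']:
    c=vision.calibration(n); print(n,c)
    im=vision.get_image(n); cv2.imwrite(f'pics/{n}0.png',im[...,::-1])
a=cv2.imread('pics/scene0.png'); cv2.imwrite('pics/scene0b.png',cv2.resize(a,(800,600)))
E
```

```text
pics
{'clock': 0.0, 'joints': array([-1.3166,  0.4352,  0.0249,  1.5741, -0.0116,  1.134 , -0.0751]), 'dq': array([ 0.0017,  0.0006,  0.0005, -0.0006,  0.0008,  0.0011, -0.0004]), 'joint_efforts': array([ -0.001 , -66.7855,   0.9844, -31.4461,  -0.0605,   0.0426,
         0.0002]), 'position': array([0.2182, 0.5851, 0.226 ]), 'ee_rot': array([-0.5576, -3.0916,  0.0025]), 'force': array([-0.2553, -0.5532,  0.4377]), 'ft_torque': array([-0.0443, -0.0215, -0.0114]), 'gripper_force': 0.0, 'width': 1.0023181468433047} -0.0188
scene {'fov_y': 44.28837715689429, 'cx': 281.120479980394, 'cy': 207.74237014656825, 'pose': array([[ 0.7482, -0.5346,  0.393 ,  1.0166],
       [ 0.6634,  0.5922, -0.4573, -0.5353],
       [ 0.0118,  0.6029,  0.7978,  1.0149],
       [ 0.    ,  0.    ,  0.    ,  1.    ]])}
side {'fov_y': 44.275771604413094, 'cx': 274.830132057006, 'cy': 208.91002590698574, 'pose': array([[ 0.9629,  0.1672, -0.212 ,  0.2834],
       [-0.2699,  0.5769, -0.7709, -0.9021],
       [-0.0066,  0.7995,  0.6006,  0.7704],
       [ 0.    ,  0.    ,  0.    ,  1.    ]])}
wrist {'fov_y': 61.130299368124845, 'cx': 280.2190786038071, 'cy': 208.9930168128222, 'pose': array([[ 0.3493, -0.9008, -0.2578,  0.1493],
       [ 0.937 ,  0.3356,  0.0971,  0.6113],
       [-0.001 , -0.2755,  0.9613,  0.3851],
       [ 0.    ,  0.    ,  0.    ,  1.    ]])}
```

View pics/scene0b.png

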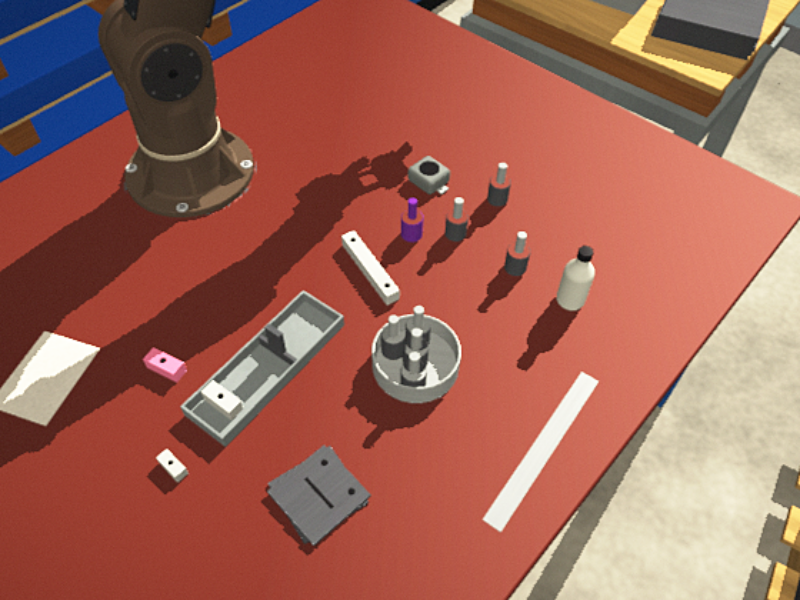

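```bash
python3 - <<'E'
import cv2
a=cv2.imread('pics/side0.png'); cv2.imwrite('pics/side0b.png',cv2.resize(a,(800,600)))
E
```

```text
(no output)
```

View pics/side0b.png

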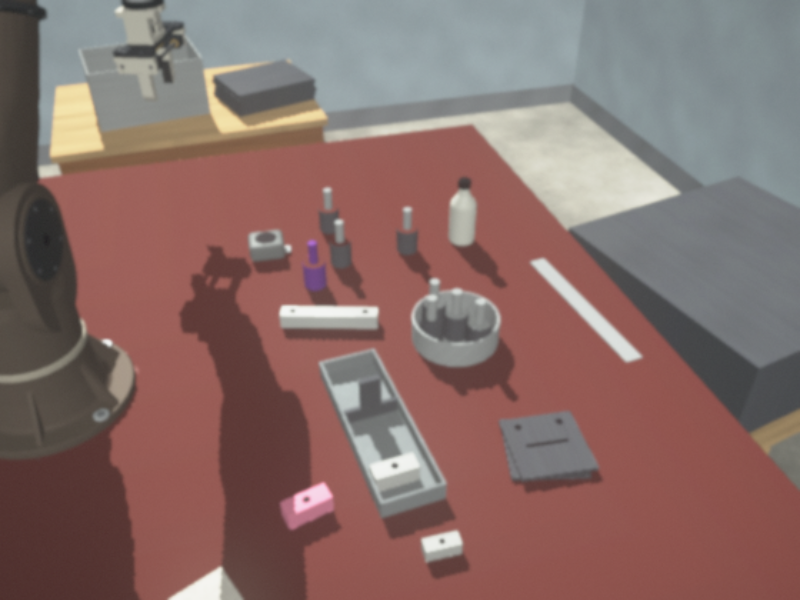

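Scene (800x600 px): tray corners at (305,292), (343,319), (222,441) and (183,407), tab at (273,330). The long bar is at (370,267) and the pot at (416,357).

- **Bench punches:** (456,220), (499,185) and (516,255) are dark steel and fit the description. The purple one at (412,222) is to be left.
- **Short bar candidates:** white in the tray at (222,398), pink at (165,364), small white at (172,465). The larger non-pink one is in the tray, so that is the one meant.

```bash
python3 - <<'E'
from h import *
np.set_printoptions(precision=4,suppress=True)
cs=vision.calibration('scene');cd=vision.calibration('side'); k=560/800
S=lambda u,v,z:px2w(cs,u*k,v*k,z)[:2]
D=lambda u,v,z:px2w(cd,u*k,v*k,z)[:2]
for n,s,d,z in [('trayA',(305,292),(319,362),.028),('trayB',(343,319),(374,350),.028),('trayC',(222,441),(446,488),.028),('trayD',(183,407),(384,511),.028),
 ('tab',(272,327),(370,378),.077),('p0',(502,165),(327,189),.09),('p1',(458,200),(339,222),.09),('p2',(521,235),(407,209),.09),('purple',(412,201),(312,243),.09),
 ('q0',(393,318),(432,298),.095),('q1',(418,310),(435,281),.095),('q2',(416,332),(457,292),.095),('q3',(414,357),(481,301),.095),
 ('potL',(372,350),(411,322),.045),('potR',(461,350),(500,322),.045),('potT',(416,316),(456,292),.045),('potB',(416,387),(456,350),.045),
 ('barhole1',(353,241),(293,310),.026),('barhole2',(388,286),(365,311),.026),('bar a',(341,235),(281,306),.026),('short',(222,396),(395,465),.030),('plate',(318,490),(548,440),.02)]:
    print(n,S(*s,z),D(*d,z))
E
```

```text
trayA [ 0.4031 -0.0709] [ 0.396  -0.0717]
trayB [ 0.4895 -0.068 ] [ 0.4825 -0.068 ]
trayC [ 0.511 -0.342] [ 0.5031 -0.347 ]
trayD [ 0.4244 -0.3448] [ 0.4197 -0.3591]
tab [ 0.445  -0.1753] [ 0.4494 -0.1781]
p0 [0.4972 0.3429] [0.497  0.3426]
p1 [0.4936 0.2197] [0.493  0.2165]
p2 [0.6238 0.2272] [0.6225 0.2265]
purple [0.4356 0.1638] [0.4338 0.1615]
q0 [ 0.5808 -0.0472] [ 0.5798 -0.0508]
q1 [ 0.5993 -0.0101] [ 0.5982 -0.0097]
q2 [ 0.6239 -0.0432] [ 0.6216 -0.0469]
q3 [ 0.6509 -0.0789] [ 0.6487 -0.0787]
potL [ 0.5737 -0.0883] [ 0.5505 -0.0383]
potR [0.6772 0.0049] [ 0.6846 -0.0771]
potT [0.582  0.0072] [0.645  0.0169]
potB [ 0.6683 -0.0924] [ 0.5959 -0.1211]
barhole1 [0.3826 0.0668] [0.3798 0.0686]
barhole2 [0.4971 0.0334] [0.4932 0.0329]
bar a [0.3568 0.0627] [0.3624 0.0849]
short [ 0.4545 -0.294 ] [ 0.4515 -0.2958]
plate [ 0.6656 -0.2994] [ 0.6636 -0.3028]
```

```bash
python3 - <<'E'
import cv2,numpy as np
a=cv2.imread('pics/scene0.png')
A=cv2.resize(a[190:330,110:340],(800,487),interpolation=cv2.INTER_CUBIC); cv2.imwrite('pics/c1.png',A)
E
```

```text
(no output)
```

View pics/c1.png

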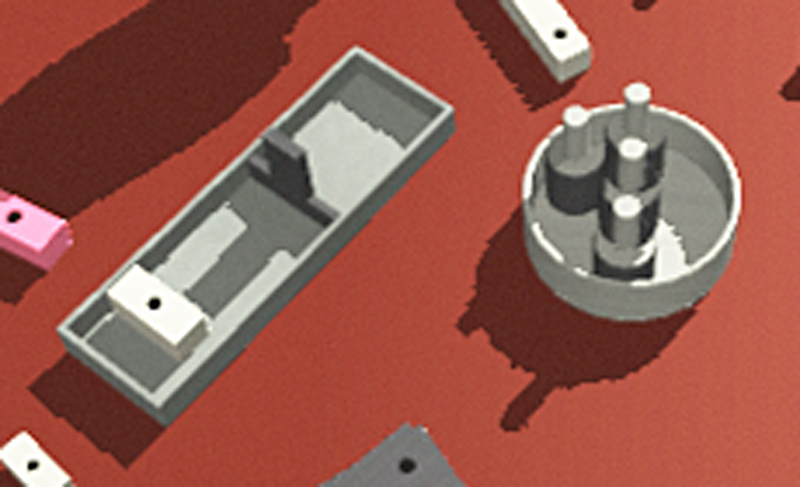

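>>> {"fn": "carry_out", "kwargs": {
  "increments": [25,-48,0,0,0,0.027,25,-48,0,0,0,0.027,25,-48,0,0,0,0.027,25,-48,0,0,0,0.027,25,-48,0,0,0,0.027,25,-48,0,0,0,0.027,25,-48,0,0,0,0.027,25,-48,0,0,0,0.027,4,-48,0,0,0,0.027,4,-48,0,0,0,0.027,4,-48,0,0,0,0.027,4,-48,0,0,0,0.027,4,-48,0,0,0,0.027,4,-48,0,0,0,0.027,4,-48,0,0,0,0.027,0,-40,0,0,0,0.027,0,0,0,0,0,0],
  "grip": 0.45,
  "newtons": 40
}}

```text
clock: 2.28
position: [0.4456, -0.1776, 0.2267]
ee_rot: [0.11, -3.139, 0.002]
force: [0.6, 0.3, -0.0]
width: 0.547
gripper_force: 0.0
```

```bash
cat >> h.py <<'E'
def look(name,crop=None):
    c=vision.calibration('wrist'); im=vision.get_image('wrist')
    import pickle; pickle.dump(c,open(f'pics/{name}.pkl','wb')); cv2.imwrite(f'pics/{name}_raw.png',im[...,::-1])
    cv2.imwrite(f'pics/{name}.png',cv2.resize(im[...,::-1],(800,600),interpolation=cv2.INTER_CUBIC))
    s=readout.observe(); print(s['clock'],np.round(s['position'],4),'yaw',np.degrees(2*np.arctan2(s['ee_rot'][1],s['ee_rot'][0])-np.pi/2+0)%180, s['width'],np.round(s['joints'],2)); return c
E
python3 - <<'E'
from h import *
look('w1')
E
```

```text
2.325 [ 0.4459 -0.1754  0.2265] yaw 94.11946401920994 0.5523276582886202 [-0.12  0.2   0.45  1.94 -0.1   1.02  2.02]
```

View pics/w1.png

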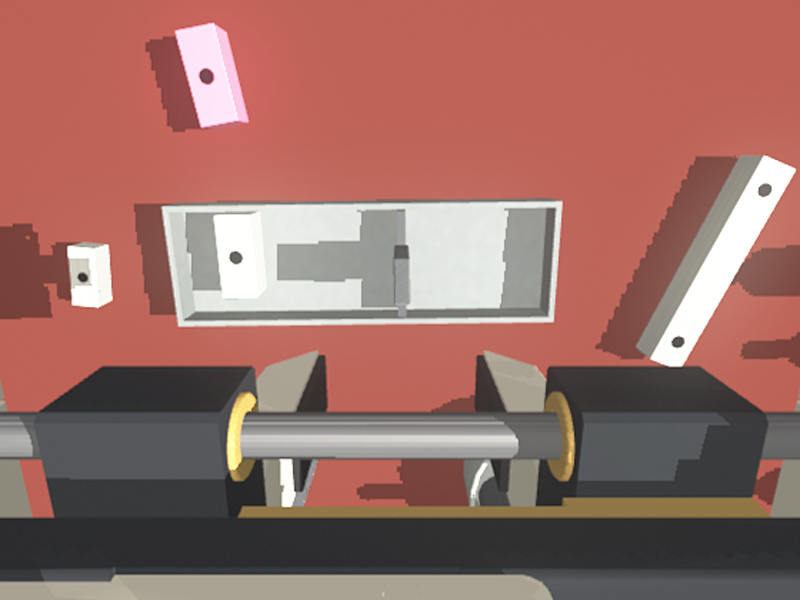

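```bash
python3 - <<'E'
from h import *
import pickle
np.set_printoptions(precision=4,suppress=True)
c=pickle.load(open('pics/w1.pkl','rb')); print(c['pose'][:3,3])
k=.7
for n,u,v,z in [('DL',163,206,.028),('AL',562,202,.028),('B',554,323,.028),('C',180,326,.028),('bar1',765,190,.026),('bar2',678,342,.026),('short',236,257,.030)]:
    print(n,px2w(c,u*k,v*k,z)[:2])
for p in [(.4516,-.172,.077),(.4516,-.172,.028),(.4516+.015,-.172,.077),(.4516-.015,-.172,.077),(.4516-.04,-.169,.028),(.4516+.04,-.175,.028)]: print(np.array(w2px(c,p))/k)
a=cv2.imread('pics/w1_raw.png'); cv2.imwrite('pics/c2.png',cv2.resize(a[130:240,220:330],(600,600),interpolation=cv2.INTER_CUBIC))
E
```

```text
[ 0.3722 -0.1826  0.3859]
DL [ 0.4191 -0.3454]
AL [ 0.397  -0.0686]
B [ 0.4853 -0.0606]
C [ 0.5072 -0.338 ]
bar1 [0.3791 0.0712]
bar2 [0.4943 0.0357]
short [ 0.4514 -0.2947]
[408.8061 285.5436]
[407.7855 268.5041]
[407.0504 308.3292]
[410.6078 262.1618]
[416.293  212.9949]
[399.7714 320.7943]
```

View pics/c2.png

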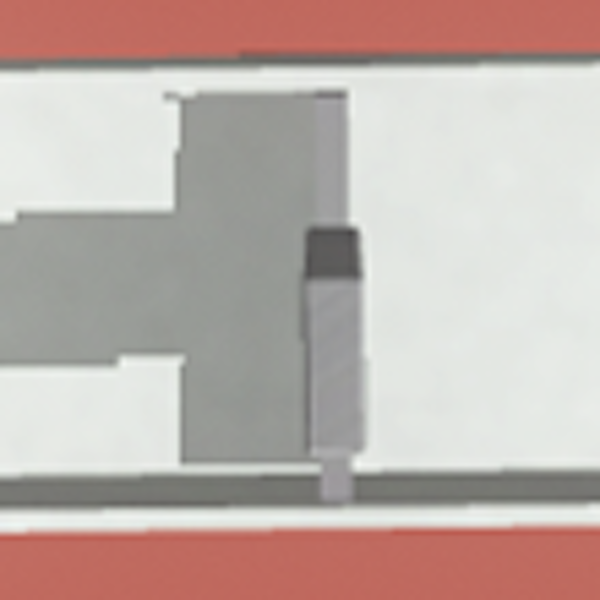

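The tab top is centred at about (402,281), which puts it near (0.449,-0.176). The divider sits at tray y of about +26 mm, so a slide of about 70 mm makes a bay of about 175 mm. The short bar, at tray y of about -91 mm, stays clear.

>>> {"fn": "carry_out", "kwargs": {
  "increments": [1,0,-45,0,0,0.008,1,0,-50,0,0,0,1,-1,-45,0,0,0,0,0,-30,0,0,0,0,0,-15,0,0,0,0,0,0,0,0,0]
}}

```text
clock: 3.08
position: [0.4491, -0.1745, 0.0414]
ee_rot: [0.132, -3.138, -0.001]
force: [0.4, -0.1, 0.0]
width: 0.552
gripper_force: 0.0
```

>>> {"fn": "carry_out", "kwargs": {
  "increments": [0,0,0,0,0,0,0,0,0,0,0,0,0,0,0,0,0,0,0,0,0,0,0,0],
  "grip": 1.0,
  "newtons": 25
}}

```text
clock: 3.58
position: [0.4495, -0.1754, 0.0421]
ee_rot: [-0.13, 3.138, -0.0]
force: [-0.1, -0.1, -0.0]
width: 0.163
gripper_force: 0.0
```

>>> {"fn": "carry_out", "kwargs": {
  "increments": [0,0,0,0,0,0,0,0,0,0,0,0,0.4,-5,0,0,0,0,0.8,-10,0,0,0,0,0.8,-10,0,0,0,0,0.8,-10,0,0,0,0,0.8,-10,0,0,0,0,0.8,-10,0,0,0,0,0.8,-10,0,0,0,0,0.4,-5,0,0,0,0,0,0,0,0,0,0]
}}

```text
clock: 4.95
position: [0.4553, -0.2461, 0.042]
ee_rot: [-0.13, 3.138, -0.001]
force: [0.2, -1.3, 4.0]
width: 0.106
gripper_force: 25.0
```

>>> {"fn": "carry_out", "kwargs": {
  "increments": [0,0,0,0,0,0,0,0,0,0,0,0,0,0,0,0,0,0,0,0,30,0,0,0,0,0,50,0,0,0,0,0,50,0,0,0,0,0,40,0,0,0],
  "grip": 0.5
}}

```text
clock: 5.82
position: [0.455, -0.2453, 0.2137]
ee_rot: [-0.131, 3.138, -0.0]
force: [0.6, -0.9, -0.2]
width: 0.5
gripper_force: 0.0
```

>>> {"fn": "carry_out", "kwargs": {
  "increments": [-2,37,0,0,0,-0.047,-2,37,0,0,0,-0.047,-2,37,0,0,0,-0.047,-2,37,0,0,0,-0.047,-2,37,0,0,0,-0.047,-2,37,0,0,0,-0.047,-2,37,0,0,0,-0.047,-3,37,0,0,0,-0.047,0,0,0,0,0,0]
}}

```text
clock: 6.95
position: [0.4374, 0.0534, 0.2116]
ee_rot: [-0.451, -3.108, -0.001]
force: [0.2, -0.7, -0.0]
width: 0.503
gripper_force: 0.0
```

```bash
python3 - <<'E'
from h import *
look('w2')
E
```

```text
7.0 [0.4376 0.0516 0.2116] yaw 73.39798727898108 0.5034349428965021 [-0.52  0.14  0.32  2.04 -0.06  0.97  1.11]
```

View pics/w2.png

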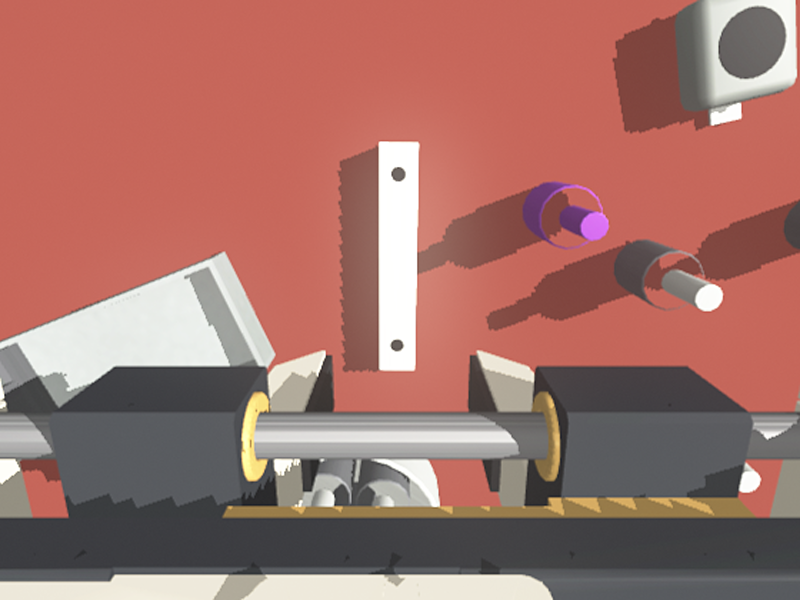

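The bar is lined up with the gripper, with its holes at (398,174) and (397,345).

```bash
python3 - <<'E'
from h import *
import pickle
c=pickle.load(open('pics/w2.pkl','rb'));k=.7
a=px2w(c,398*k,174*k,.026);b=px2w(c,397*k,345*k,.026);print(a,b,(a+b)/2,np.degrees(np.arctan2(*(b-a)[1::-1])))
for n,u,v in[('purple',594,225),('p1',708,297)]: print(n,px2w(c,u*k,v*k,.09))
E
```

```text
[0.3790898  0.06955168 0.026     ] [0.49432226 0.03446418 0.026     ] [0.43670603 0.05200793 0.026     ] -16.93513253423452
purple [0.43383203 0.16639397 0.09      ]
p1 [0.49331641 0.22161924 0.09      ]
```

>>> {"fn": "carry_out", "kwargs": {
  "increments": [0,0,-50,0,0,0,-1,0,-50,0,0,0,0,0,-50,0,0,0,0,0,-30,0,0,0,0,0,-15,0,0,0,0,0,-10,0,0,0,0,0,0,0,0,0]
}}

```text
clock: 7.88
position: [0.4368, 0.0499, 0.0065]
ee_rot: [-0.46, -3.107, 0.001]
force: [0.2, 0.2, 0.5]
width: 0.502
gripper_force: 0.0
```

>>> {"fn": "carry_out", "kwargs": {
  "increments": [0,0,0,0,0,0,0,0,0,0,0,0,0,0,0,0,0,0,0,0,0,0,0,0,0,0,0,0,0,0],
  "grip": 1.0,
  "newtons": 35
}}

```text
clock: 8.5
position: [0.4374, 0.0509, 0.0073]
ee_rot: [0.458, 3.107, 0.001]
force: [-1.2, 0.6, 6.5]
width: 0.28
gripper_force: 35.0
```

>>> {"fn": "carry_out", "kwargs": {
  "increments": [0,0,20,0,0,0,0,0,40,0,0,0,0,0,45,0,0,0,1,-26,0,0,0,-0.15,1,-26,0,0,0,-0.15,1,-26,0,0,0,-0.15,2,-26,0,0,0,-0.15,2,-26,0,0,0,-0.15,2,-26,0,0,0,-0.15,1,-26,0,0,0,-0.15,1,-25,0,0,0,-0.152,0,0,0,0,0,0,0,0,0,0,0,0]
}}

```text
clock: 10.12
position: [0.4475, -0.1555, 0.1115]
ee_rot: [-2.132, -2.306, 0.0]
force: [0.1, 0.5, -4.5]
width: 0.282
gripper_force: 35.0
```

```bash
python3 - <<'E'
from h import *
look('w3')
E
```

```text
10.175 [ 0.4476 -0.1553  0.1115] yaw 4.49903128346557 0.27805556655961616 [-0.29  0.38  0.66  2.11 -0.34  0.76  0.67]
```

View pics/w3.png

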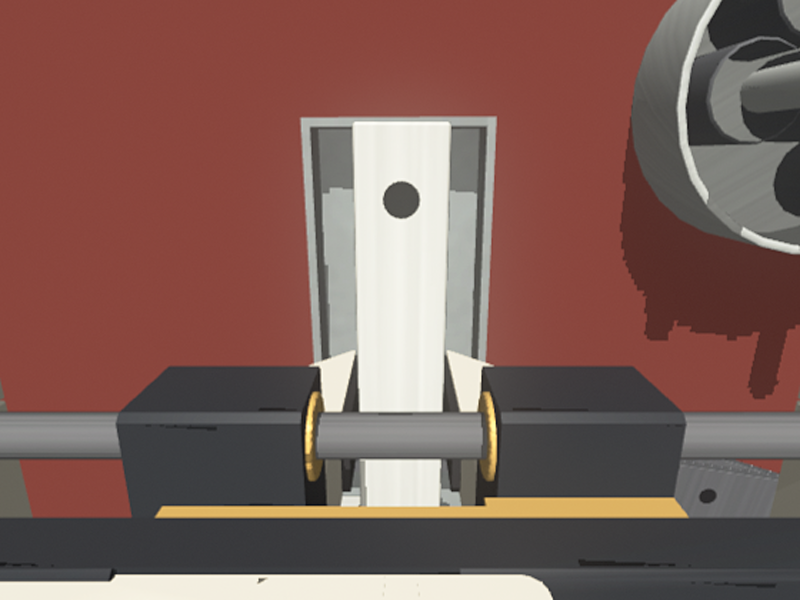

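```bash
python3 - <<'E'
from h import *
import pickle
c=pickle.load(open('pics/w3.pkl','rb'));k=.7
for n,u,v,z in[('barend',401,122,.131),('hole',401,200,.131),('trayendOuter',400,118,.028),('inner',400,128,.028),('TL',302,118,.028),('TR',496,117,.028)]: print(n,px2w(c,u*k,v*k,z))
# pot in this image
E
```

```text
barend [ 0.44184298 -0.07383261  0.131     ]
hole [ 0.44340918 -0.09376046  0.131     ]
trayendOuter [ 0.4409071  -0.06630517  0.028     ]
inner [ 0.44124015 -0.07057227  0.028     ]
TL [ 0.3968411  -0.06975132  0.028     ]
TR [ 0.48401474 -0.06250708  0.028     ]
```

>>> {"fn": "carry_out", "kwargs": {
  "increments": [0,-2.5,-20,0,0,0,0,0,-30,0,0,0,0,0,-25,0,0,0,0,0,-15,0,0,0,0,0,-8,0,0,0,0,0,-2,0,0,0,0,0,0,0,0,0]
}}

```text
clock: 11.05
position: [0.4483, -0.159, 0.0122]
ee_rot: [2.135, 2.304, 0.001]
force: [-0.2, -0.3, -2.8]
width: 0.281
gripper_force: 35.0
```

>>> {"fn": "carry_out", "kwargs": {
  "increments": [0,0,0,0,0,0,0,0,0,0,0,0,0,0,0,0,0,0],
  "grip": 0.6
}}

```text
clock: 11.42
position: [0.4482, -0.1589, 0.012]
ee_rot: [2.135, 2.304, 0.001]
force: [-0.6, -0.1, 0.1]
width: 0.396
gripper_force: 0.0
```

>>> {"fn": "carry_out", "kwargs": {
  "increments": [0,0,30,0,0,0,0,0,50,0,0,0,0,0,50,0,0,0,0,0,50,0,0,0,30,10,35,0,0,-0.096,30,10,0,0,0,-0.096,30,10,0,0,0,-0.096,30,10,0,0,0,-0.096,27,7,0,0,0,-0.096,0,0,0,0,0,0,0,0,0,0,0,0]
}}

```text
clock: 12.8
position: [0.5941, -0.1124, 0.2266]
ee_rot: [-2.622, -1.731, 0.001]
force: [0.3, -0.6, -0.0]
width: 0.396
gripper_force: 0.0
```

```bash
python3 - <<'E'
from h import *
look('w4')
im=vision.get_image('scene'); cv2.imwrite('pics/scene4.png',im[...,::-1])
E
```

```text
12.85 [ 0.594  -0.1125  0.2268] yaw 156.83960925300124 0.39553163149714904 [-0.46  0.49  0.83  1.67 -0.39  1.16  0.07]
```

View pics/w4.png

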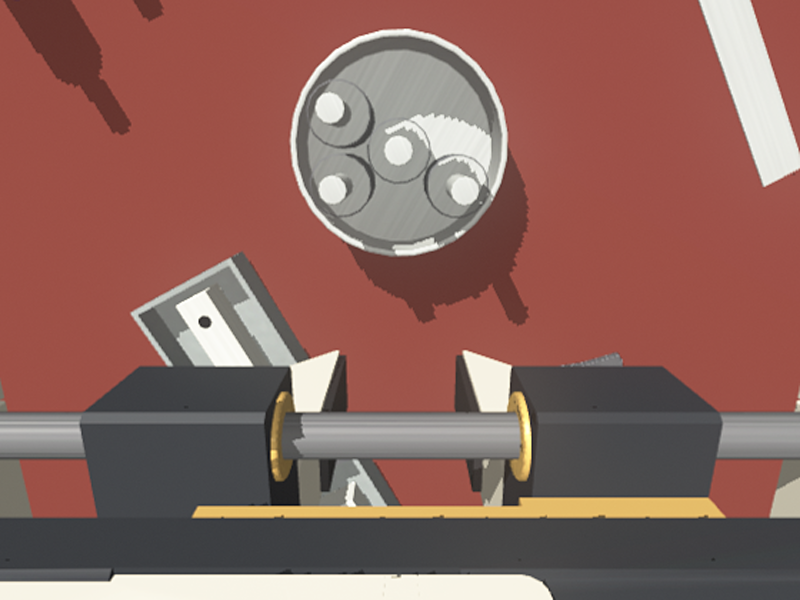

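```bash
python3 - <<'E'
from h import *
import pickle
np.set_printoptions(precision=4,suppress=True)
c=pickle.load(open('pics/w4.pkl','rb'));k=.7
P=np.array([px2w(c,u*k,v*k,.045)[:2] for u,v in[(291,143),(508,142),(400,29),(399,256)]])
A=np.c_[2*P,np.ones(4)];s=np.linalg.lstsq(A,(P**2).sum(1),rcond=None)[0];print('pot',s[:2],np.sqrt(s[2]+s[:2]@s[:2]))
Q=np.array([px2w(c,u*k,v*k,.095)[:2] for u,v in[(398,150),(330,108),(332,188),(464,190)]])
for q in Q: d=q-s[:2]; e=q-Q[0]; print(q,np.hypot(*d)*1e3,np.degrees(np.arctan2(d[1],d[0]))%360,'from mid',np.hypot(*e)*1e3,np.degrees(np.arctan2(e[1],e[0]))%360)
E
```

```text
pot [ 0.6243 -0.0416] 0.06975346390176099
[ 0.6233 -0.0421] 1.08833495609852 204.21324543987754 from mid 0.0 0.0
[ 0.5982 -0.0078] 42.70344044969188 127.62108444098094 from mid 42.464275112968174 126.1925025896518
[ 0.5812 -0.0463] 43.30477186443855 186.23606425359893 from mid 42.27090457981118 185.780763975293
[ 0.6488 -0.0764] 42.57779518027056 305.2365675712369 from mid 42.799227845069446 306.6667997905906
```

The long bar lies flat in the bay. The pot centre is (0.624,-0.042), and the free places are at about 6.4, 66.4 and 246.4 degrees. Next I look over the bench punches.

>>> {"fn": "carry_out", "kwargs": {
  "increments": [-5,36,0,0,0,0,-5,36,0,0,0,0,-5,36,0,0,0,0,-5,36,0,0,0,0,-6,37,0,0,0,0,-6,37,0,0,0,0,-6,37,0,0,0,0,-6,37,0,0,0,0,0,0,0,0,0,0,0,0,0,0,0,0]
}}

```text
clock: 14.15
position: [0.5507, 0.1791, 0.227]
ee_rot: [2.622, 1.73, 0.0]
force: [-0.1, 0.3, 0.9]
width: 0.403
gripper_force: 0.0
```

```bash
python3 - <<'E'
from h import *
look('w5')
E
```

```text
14.2 [0.5509 0.1787 0.2271] yaw 156.7608251319301 0.39912847879891417 [-0.99  0.44  0.84  1.73 -0.36  1.13 -0.44]
```

View pics/w5.png

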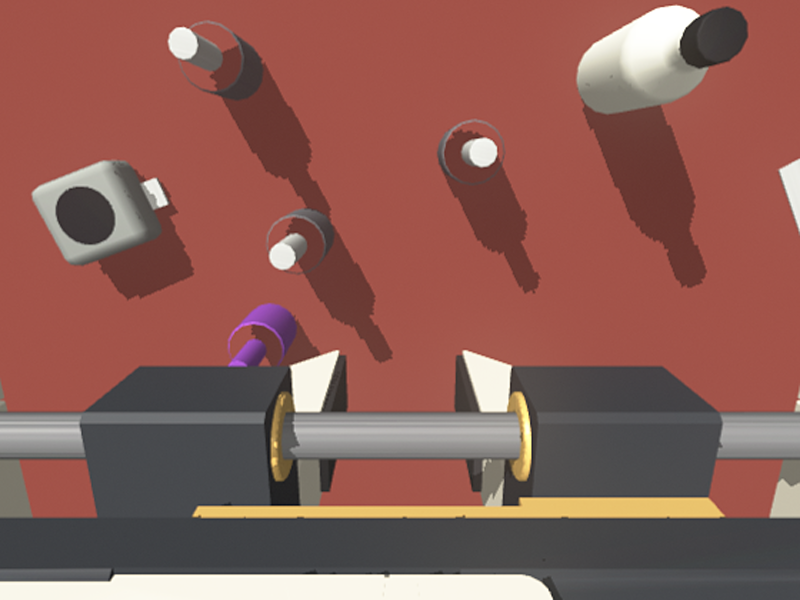

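Shank tops are at (483,152), (283,256) and (184,44). The purple look-alike at (262,335) will be avoided.

```bash
python3 - <<'E'
from h import *
import pickle
np.set_printoptions(precision=4,suppress=True)
c=pickle.load(open('pics/w5.pkl','rb'));k=.7
for u,v in[(483,152),(283,256),(184,44),(240,362)]: print(px2w(c,u*k,v*k,.09))
E
```

```text
[0.6234 0.2298 0.09  ]
[0.4937 0.2209 0.09  ]
[0.497  0.3437 0.09  ]
[0.4383 0.1711 0.09  ]
```

>>> {"fn": "carry_out", "kwargs": {
  "increments": [-20,15,0,0,0,0,-20,15,0,0,0,0,-17,12,-20,0,0,0,0,0,-45,0,0,0,0,0,-45,0,0,0,0,0,-35,0,0,0,0,0,-15,0,0,0,0,0,-7,0,0,0,0,0,0,0,0,0]
}}

```text
clock: 15.32
position: [0.4946, 0.222, 0.0604]
ee_rot: [2.622, 1.73, 0.002]
force: [0.6, 0.2, 0.3]
width: 0.4
gripper_force: 0.0
```

>>> {"fn": "carry_out", "kwargs": {
  "increments": [0,0,0,0,0,0,0,0,0,0,0,0,0,0,0,0,0,0,0,0,0,0,0,0],
  "grip": 1.0,
  "newtons": 50
}}

```text
clock: 15.82
position: [0.4938, 0.2227, 0.0602]
ee_rot: [-2.621, -1.731, -0.001]
force: [-2.4, 0.7, 7.4]
width: 0.162
gripper_force: 50.0
```

>>> {"fn": "carry_out", "kwargs": {
  "increments": [0,0,15,0,0,0,0,0,35,0,0,0,0,0,45,0,0,0,0,0,25,0,0,0,14,-38,0,0,0,0,14,-38,0,0,0,0,14,-38,0,0,0,0,14,-38,0,0,0,0,14,-38,0,0,0,0,14,-38,0,0,0,0,14,-38,0,0,0,0,15,-36,0,0,0,0,0,0,0,0,0,0,0,0,0,0,0,0]
}}

```text
clock: 17.58
position: [0.6064, -0.0796, 0.1798]
ee_rot: [-2.622, -1.729, 0.001]
force: [-1.0, -0.3, -4.4]
width: 0.166
gripper_force: 50.0
```

```bash
python3 - <<'E'
from h import *
look('w6')
for i in range(4): print(readout.observe()['position'])
E
```

```text
17.625 [ 0.6065 -0.0788  0.1797] yaw 156.89126091495768 0.1634643635427607 [-0.48  0.54  0.79  1.71 -0.43  1.07  0.05]
[ 0.60648967 -0.07883187  0.17971541]
[ 0.60648967 -0.07883187  0.17971541]
[ 0.60648967 -0.07883187  0.17971541]
[ 0.60648967 -0.07883187  0.17971541]
```

>>> {"fn": "carry_out", "kwargs": {
  "increments": [0,-0.5,-25,0,0,0,0,0,-25,0,0,0,0,0,-12,0,0,0,0,0,-5,0,0,0,0,0,-5,0,0,0,0,0,0,0,0,0]
}}

```text
clock: 18.38
position: [0.6071, -0.0803, 0.108]
ee_rot: [2.622, 1.731, 0.0]
force: [0.2, 0.5, -3.5]
width: 0.163
gripper_force: 50.0
```

>>> {"fn": "carry_out", "kwargs": {
  "increments": [0,0,-6,0,0,0,0,0,-8,0,0,0,0,0,-8,0,0,0,0,0,0,0,0,0]
}}

```text
clock: 18.88
position: [0.6063, -0.0803, 0.0848]
ee_rot: [-2.621, -1.73, 0.002]
force: [-0.8, 0.6, -4.4]
width: 0.164
gripper_force: 50.0
```

>>> {"fn": "carry_out", "kwargs": {
  "increments": [0,0,-8,0,0,0,0,0,-7,0,0,0,0,0,-4,0,0,0,0,0,0,0,0,0]
}}

```text
clock: 19.38
position: [0.6067, -0.0803, 0.0663]
ee_rot: [-2.622, -1.73, 0.001]
force: [-0.6, 0.3, -5.2]
width: 0.163
gripper_force: 50.0
```

>>> {"fn": "carry_out", "kwargs": {
  "increments": [0,0,0,0,0,0,0,0,0,0,0,0],
  "grip": 0.7
}}

```text
clock: 19.62
position: [0.6076, -0.0806, 0.0675]
ee_rot: [2.621, 1.73, 0.002]
force: [0.2, 0.8, -0.4]
width: 0.291
gripper_force: 0.0
```

>>> {"fn": "carry_out", "kwargs": {
  "increments": [0,0,20,0,0,0,0,0,45,0,0,0,0,0,50,0,0,0,-11,42.5,10,0,0,0,-11,42.5,0,0,0,0,-11,42.5,0,0,0,0,-11,42.5,0,0,0,0,-11,42.5,0,0,0,0,-11,42.5,0,0,0,0,-11,42.5,0,0,0,0,-11,42.5,0,0,0,0,-11,42.5,0,0,0,0,-11,42,0,0,0,0,0,0,0,0,0,0,0,0,0,0,0,0],
  "grip": 0.6
}}

```text
clock: 21.5
position: [0.4974, 0.3436, 0.1929]
ee_rot: [2.622, 1.73, 0.002]
force: [-0.6, -1.0, 0.6]
width: 0.402
gripper_force: 0.0
```

```bash
cp h.py h2.py; python3 - <<'E'
from h import *
s=readout.observe(); print(s['position'],s['width'])
vision.get_image('side')
s=readout.observe(); print(s['position'],s['joints'])
E
```

```text
[0.49741876 0.34359995 0.19290577] 0.4020576772892941
[0.49761458 0.34296691 0.19279422] [-1.2329806   0.521295    0.81325534  1.71590264 -0.42065119  1.08718868
 -0.69189581]
```

On target. Descending on p0.

>>> {"fn": "carry_out", "kwargs": {
  "increments": [0,0,-40,0,0,0,0,0,-45,0,0,0,0,0,-30,0,0,0,0,0,-13,0,0,0,0,0,-5,0,0,0,0,0,0,0,0,0]
}}

```text
clock: 22.3
position: [0.4976, 0.3441, 0.0596]
ee_rot: [-2.623, -1.73, -0.002]
force: [-0.3, 0.0, -0.1]
width: 0.401
gripper_force: 0.0
```

>>> {"fn": "carry_out", "kwargs": {
  "increments": [0,0,0,0,0,0,0,0,0,0,0,0,0,0,0,0,0,0,0,0,0,0,0,0],
  "grip": 1.0,
  "newtons": 50
}}

```text
clock: 22.8
position: [0.4968, 0.3446, 0.0592]
ee_rot: [-2.621, -1.731, -0.001]
force: [-2.0, 1.8, 6.1]
width: 0.164
gripper_force: 50.0
```

>>> {"fn": "carry_out", "kwargs": {
  "increments": [0,0,15,0,0,0,0,0,35,0,0,0,0,0,45,0,0,0,0,0,25,0,0,0,16,-38.5,0,0,0,0,16,-38.5,0,0,0,0,16,-38.5,0,0,0,0,16,-38.5,0,0,0,0,16,-38.5,0,0,0,0,16,-38.5,0,0,0,0,16,-38.5,0,0,0,0,16,-38.5,0,0,0,0,16,-38.5,0,0,0,0,0,0,0,0,0,0,0,0,0,0,0,0]
}}

```text
clock: 24.68
position: [0.6405, -0.0022, 0.1787]
ee_rot: [-2.622, -1.729, 0.001]
force: [-0.2, 0.9, -5.0]
width: 0.168
gripper_force: 50.0
```

>>> {"fn": "carry_out", "kwargs": {
  "increments": [0,0,-25,0,0,0,0,0,-25,0,0,0,0,0,-10,0,0,0,0,0,-5,0,0,0,0,0,0,0,0,0]
}}

```text
clock: 25.3
position: [0.6412, -0.0021, 0.1142]
ee_rot: [2.621, 1.731, 0.001]
force: [-0.1, 0.9, -4.1]
width: 0.167
gripper_force: 50.0
```

>>> {"fn": "carry_out", "kwargs": {
  "increments": [0,0,-6,0,0,0,0,0,-8,0,0,0,0,0,-8,0,0,0,0,0,-8,0,0,0,0,0,0,0,0,0]
}}

```text
clock: 25.92
position: [0.6403, -0.0023, 0.0828]
ee_rot: [-2.621, -1.73, 0.002]
force: [0.2, 0.0, -4.7]
width: 0.162
gripper_force: 50.0
```

>>> {"fn": "carry_out", "kwargs": {
  "increments": [0,0,-8,0,0,0,0,0,-7,0,0,0,0,0,-3.5,0,0,0,0,0,0,0,0,0]
}}

```text
clock: 26.42
position: [0.6408, -0.0024, 0.0649]
ee_rot: [-2.622, -1.73, 0.001]
force: [0.9, 0.1, -4.6]
width: 0.158
gripper_force: 50.0
```

>>> {"fn": "carry_out", "kwargs": {
  "increments": [0,0,0,0,0,0,0,0,0,0,0,0],
  "grip": 0.7
}}

```text
clock: 26.68
position: [0.6416, -0.0025, 0.066]
ee_rot: [2.621, 1.73, 0.002]
force: [-0.4, -0.0, 0.3]
width: 0.289
gripper_force: 0.0
```

>>> {"fn": "carry_out", "kwargs": {
  "increments": [0,0,20,0,0,0,0,0,45,0,0,0,0,0,50,0,0,0,-2,29,10,0,0,-0.132,-2,29,0,0,0,-0.132,-2,29,0,0,0,-0.132,-2,29,0,0,0,-0.132,-2,29,0,0,0,-0.132,-2,29,0,0,0,-0.132,-3,29,0,0,0,-0.132,-3,29,0,0,0,-0.132,0,0,0,0,0,0,0,0,0,0,0,0],
  "grip": 0.6
}}

```text
clock: 28.3
position: [0.6232, 0.2288, 0.1914]
ee_rot: [3.136, 0.176, 0.002]
force: [0.0, -0.2, -0.6]
width: 0.404
gripper_force: 0.0
```

```bash
python3 - <<'E'
from h import *
look('w7')
E
```

```text
28.35 [0.6232 0.2283 0.1913] yaw 96.33978669693211 0.4011352893450546 [-1.04  0.73  1.07  1.57 -0.67  1.25 -1.31]
```

>>> {"fn": "carry_out", "kwargs": {
  "increments": [0,1,-40,0,0,0,0,0,-45,0,0,0,0,0,-30,0,0,0,0,0,-12,0,0,0,0,0,-4,0,0,0,0,0,0,0,0,0]
}}

```text
clock: 29.1
position: [0.6237, 0.2304, 0.0604]
ee_rot: [-3.136, -0.173, -0.002]
force: [0.2, -0.4, 0.0]
width: 0.395
gripper_force: 0.0
```

>>> {"fn": "carry_out", "kwargs": {
  "increments": [0,0,0,0,0,0,0,0,0,0,0,0,0,0,0,0,0,0,0,0,0,0,0,0],
  "grip": 1.0,
  "newtons": 50
}}

```text
clock: 29.6
position: [0.6233, 0.2302, 0.0597]
ee_rot: [3.136, 0.173, 0.001]
force: [-0.6, -1.7, 3.5]
width: 0.161
gripper_force: 50.0
```

>>> {"fn": "carry_out", "kwargs": {
  "increments": [0,0,15,0,0,0,0,0,35,0,0,0,0,0,45,0,0,0,0,0,25,0,0,0,6,-38,0,0,0,0,6,-38,0,0,0,0,6,-38,0,0,0,0,6,-38,0,0,0,0,6,-38,0,0,0,0,6,-38,0,0,0,0,7,-39,0,0,0,0,0,0,0,0,0,0,0,0,0,0,0,0]
}}

```text
clock: 31.22
position: [0.6657, -0.0357, 0.1793]
ee_rot: [-3.136, -0.174, 0.001]
force: [-1.2, 1.3, -4.2]
width: 0.161
gripper_force: 50.0
```

```bash
python3 - <<'E'
from h import *
look('w8')
c=vision.calibration('wrist')
g=cv2.cvtColor(cv2.imread('pics/w8_raw.png'),cv2.COLOR_BGR2GRAY)
# shank tops: bright discs
m=((g>215)*255).astype(np.uint8)
n,l,st,ce=cv2.connectedComponentsWithStats(m)
for i in range(1,n):
    if 80<st[i,4]<1500: print(np.round(ce[i]),st[i,2:],np.round(px2w(c,*ce[i],.095)[:2],4))
E
```

```text
31.275 [ 0.6658 -0.0349  0.1791] yaw 96.41091798543192 0.1627018673505451 [-0.61  0.73  1.02  1.57 -0.65  1.22 -0.93]
[230. 238.] [ 27  48 505] [ 6.453e-01 -4.000e-04]
[329. 240.] [ 28  36 348] [ 0.6515 -0.0719]
[302. 305.] [ 60  52 670] [ 0.5964 -0.0598]
[283. 325.] [ 20  10 142] [ 0.5772 -0.0466]
```

>>> {"fn": "carry_out", "kwargs": {
  "increments": [0.5,-1,-25,0,0,0,0,0,-25,0,0,0,0,0,-10,0,0,0,0,0,-5,0,0,0,0,0,0,0,0,0]
}}

```text
clock: 31.9
position: [0.6667, -0.0371, 0.1147]
ee_rot: [3.137, 0.175, 0.001]
force: [-0.3, 0.5, -4.4]
width: 0.162
gripper_force: 50.0
```

>>> {"fn": "carry_out", "kwargs": {
  "increments": [0,0,-6,0,0,0,0,0,-8,0,0,0,0,0,-8,0,0,0,0,0,-8,0,0,0,0,0,0,0,0,0]
}}

```text
clock: 32.52
position: [0.6659, -0.0372, 0.0833]
ee_rot: [-3.137, -0.174, 0.002]
force: [0.7, -0.5, -4.7]
width: 0.167
gripper_force: 50.0
```

>>> {"fn": "carry_out", "kwargs": {
  "increments": [0,0,-8,0,0,0,0,0,-7,0,0,0,0,0,-3,0,0,0,0,0,0,0,0,0]
}}

```text
clock: 33.02
position: [0.6663, -0.0374, 0.0659]
ee_rot: [3.137, 0.174, -0.001]
force: [0.2, 0.6, -4.4]
width: 0.165
gripper_force: 50.0
```

>>> {"fn": "carry_out", "kwargs": {
  "increments": [0,0,0,0,0,0,0,0,0,0,0,0],
  "grip": 0.7
}}

```text
clock: 33.28
position: [0.667, -0.0376, 0.067]
ee_rot: [3.136, 0.174, 0.002]
force: [0.3, -0.2, 0.5]
width: 0.289
gripper_force: 0.0
```

>>> {"fn": "carry_out", "kwargs": {
  "increments": [0,0,20,0,0,0,0,0,45,0,0,0,0,0,50,0,0,0,0,40,40,0,0,0,0,40,20,0,0,0,-10,50,0,0,0,0,-10,50,0,0,0,0,-10,50,0,0,0,0,0,0,0,0,0,0,0,0,0,0,0,0]
}}

```text
clock: 34.52
position: [0.6366, 0.1918, 0.2426]
ee_rot: [3.136, 0.173, 0.002]
force: [0.0, -0.2, 0.9]
width: 0.301
gripper_force: 0.0
```

```bash
python3 - <<'E'
from h import *
im=vision.get_image('scene')[...,::-1]
cv2.imwrite('pics/fin.png',cv2.resize(im[190:330,110:340],(800,487),interpolation=cv2.INTER_CUBIC))
E
```

```text
(no output)
```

View pics/fin.png

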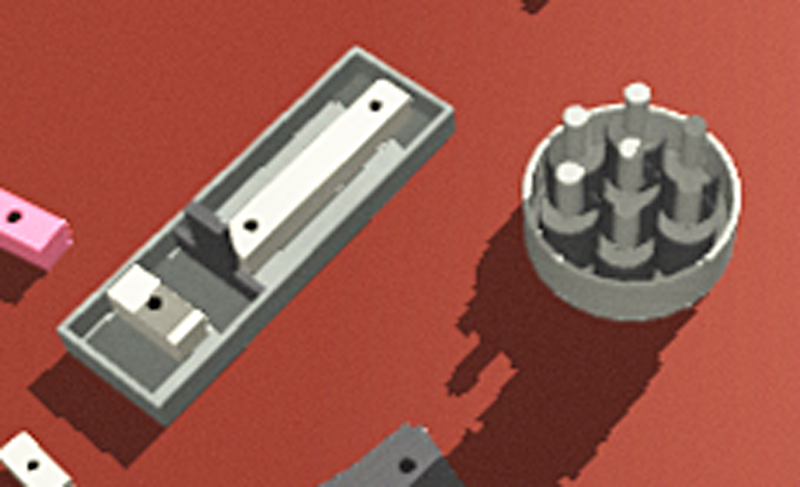

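The final picture shows all seven punches upright in the pot, shanks at (575,118), (637,92), (694,130), (630,150), (570,175), (688,180) and (627,215). The long bar is flat in its bay and the short bar is in its own.

```bash
python3 -c "
from cell import arm
print(arm.sign_off())"
```

```text
the job is handed in; nothing more can be done
None
```

The job is handed in: I slid the divider, laid the long bar flat in the bay beside the short one, and packed the three punches; in the last picture all seven stand upright in the pot, at about 35 s of the 72 s allowed.

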